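# Run the glue down to the nozzle and stand the bottle ready

### The arm

A 7-joint arm with a two-finger parallel gripper is mounted at the origin on the work surface. World frame = base frame: x ahead of the robot, y to its left, z up, the work surface at z = 0. Lengths are in mm, angles in rad, forces in N, time in s.
With the tool pointing down it reaches from about 425 to 975 mm from the base axis. Payload 16.7 kg.
Tool frame: the origin (TCP) lies between the finger pads; the fingertips stand 22 mm ahead of it and the grasp point (between the pads) lies 3 mm ahead of it; z points along the fingers, y is the line along which they close (so a half turn about z gives the same grasp; the last joint's range is limited). The gripper opens to 85 mm and grips with 20 to 120 N. Pads are 22 mm wide; open, the fingers measure 114 mm over their backs; the gripper's body (76 mm by 85 mm) begins 54 mm behind the grasp point. The pads swing forward as they close: fully open they stand 13 mm farther back than shut.
Start: joints at [1.016, 0.426, 0.074, 1.606, -0.034, 1.111, -0.067], TCP at [265.804, -620.424, 253.302] pointing down, gripper open.
Joint ranges: [-2.85, 2.85], [-0.5, 2.14], [-1.23, 1.37], [0.21, 2.46], [-1.02, 4.16], [0.16, 2.05], [-2.73, 2.73]. Speed limits (rad/s): [1.89, 1.89, 2.39, 2.39, 3.01, 3.01, 3.01].

### API

Orientations are given as a unit quaternion [w, x, y, z].
In Python, from cell import env, viewer, job gives the robot as it stands.
- The arm moves only by the shell command python3 -m handwheel 'ROWS' [FORCE]. ROWS is JSON, a list of rows, each a list of 7 numbers: the turn, a rotation vector about the tool's x, y, z in degrees, then the shift along the tool's x, y, z in cm, then the closure, from 0 (fully open) to 1 (shut). A call has 1 to 8 rows; each row shifts and turns the commanded pose from where the row before left it, along the tool's axes as they then stand; what a row does not reach is not made up. A row lasts 1/12 s, in which the tool goes at most 41.7 mm and 7.16 degrees, less where a joint would pass 70% of its speed; a pose out of reach is approached as far as the arm can. A call is refused whole if a number of a shift passes 4.17 or a number of a turn 7.16, either way. A call with a gripper value outside its range is refused whole. The fingers move at their own pace and stop on an object; FORCE is the grip in N (left out, the last holds). Time passes only in rows, so rows that do not move let the fingers close. It gives the time, the measured TCP pose, the force, the opening and the grip force at its end, in the units of the state.
- env.observe(): the state, without advancing time (a new reading comes with each control period).
- viewer.read_camera(name): name is "side" or "top"; returns a dict with "image" (480x640x3 uint8, red, green, blue), "fx", "fy", "cx", "cy" (pixels), "rvec" (rotation vector, rad) and "tvec" (3), from world to camera coordinates, as OpenCV has them. Camera axes: x right, y down, z forward; pixel columns grow to the right and rows downward; lengths in mm; the calibration is good to about 2 mm. A picture is of the moment at which its call begins. There is no depth.
- job.finish_job(): hands the job in; it is judged then, once.
The state is a dict: "t": time; "joint_pos": joint angles; "qd": joint speeds; "effort": joint torques, N m; "position": TCP position; "tool_rot": TCP orientation; "force": force on the tool from outside, world axes, zero at the start; "ft_torque": the same for the moment, N m; "finger_gap": opening from 0.0 (shut) to 1.0 (fully open); "grip_force": force on a finger pad.
Only numpy, scipy, OpenCV 4.12 (cv2) and the standard library are available. Lean on these libraries where they do the work, as an engineer would, in place of code of your own. Each camera call takes 0.05 s, during which the arm holds its last target. There are 200 camera calls.

### The job

Take the glue bottle with the pointed nozzle cap, lift it and turn it upside down, so that the nozzle points well downwards (30 degrees or more below level is enough), and keep it so for a second so that the glue runs to the nozzle. Then stand it upright in the middle of the small round wooden board, and leave the flat-capped bottle standing where it is.

Things in the scene. Friction and masses are not known exactly. Their poses are not given: they have to be found in the camera images.
- spout_bottle: the glue bottle to use: closed round white plastic bottle with a pointed black nozzle cap. Straight body 52 mm in diameter up to 92 mm, shoulder to 106 mm, 28 mm wide cap collar to 116 mm, cone to the 10 mm wide tip at 148 mm. 0.18 to 0.3 kg, centre of mass 53 mm up. Starts upright. Origin at the centre of its underside, z axis towards the nozzle. Can be gripped 45 degrees tilted at 50 to 70 mm
- flat_bottle: another bottle with the same body (52 mm in diameter) but with a broad flat black screw cap, 124 mm tall in all, 0.24 kg; to be left standing. Origin at the centre of its underside, z axis up.
- board: round wooden board fixed on the table, 130 mm in diameter, 9 mm thick. Origin at the centre of its underside, z axis up; the top face lies 9 mm above the origin. The bottles and the board swap places from run to run, 180 to 300 mm apart side by side; apart from these only low things (under 30 mm) lie near them on the robot's side
Not all that is in view belongs to the job. What is shaped like the spout_bottle but yellow is not meant. Of the things that look like the board, take the one that is farthest to the robot's left at the start.

How it is judged (in metres and radians):
On the way:
1. the nozzle bottle is held off the table upside down, its nozzle 30 degrees or more below level, for a moment (angle between spout_bottle's own z axis and vertical above 2.07 rad and height (world z) of spout_bottle above 0.12 m), for 0.7 s.
At the end, for the whole second after the job is handed in: The nozzle bottle stands still and upright (within 7 degrees) on the round board, its centre within 25 mm of the board's centre; the flat-capped bottle stands upright within 30 mm of where it was (horizontal distance between spout_bottle and board below 0.025 m and z of spout_bottle in the frame of board between 0.005 and 0.014 m and angle between each of spout_bottle, flat_bottle's own z axis and vertical below 0.12 rad and linear speed of spout_bottle below 0.03 m/s and distance of flat_bottle from where it was at the start of the episode below 0.03 m); the robot touches nothing.
It fails at once if the flat-capped bottle is knocked over or shifted by more than 30 mm (distance of flat_bottle from where it was at the start of the episode above 0.03 m or angle between flat_bottle's own z axis and vertical above 0.35 rad).
It also fails if it takes over 51 s, if anything falls off the work surface, if the arm or the gripper's body presses on something with over 40 N, if the wrist force passes 120 N, or if a joint passes its speed limit or range.

## Working session

There is one attempt and no reset: what is moved stays moved. The work goes in short steps, Python scripts to look and compute and a shell command to move; the robot and the scene stay as the last step left them, time stands still between calls to the robot, and variables do not carry over. Pictures are saved under pics/ and viewed, at most 10 in all, crops included, and the job is handed in when it is done.

```bash
mkdir -p pics; ls; python3 - <<'E'
from cell import env, viewer, job
import cv2
print(env.observe())
for n in("side","top"):
    d=viewer.read_camera(n); cv2.imwrite(f"pics/{n}0.png",d["image"][:,:,::-1])
    print(n,{k:v for k,v in d.items() if k!="image"})
E
```

```text
pics
{'t': 0.0, 'joint_pos': array([ 1.01649257,  0.42675909,  0.07385362,  1.60660095, -0.03411299,
        1.11076372, -0.06709009]), 'qd': array([-0.00083525,  0.00054945, -0.00086417, -0.00117528, -0.00134997,
        0.00128705, -0.00043174]), 'effort': array([ 2.22921233e-03, -9.49841166e+01,  3.76271725e+00, -4.63504922e+01,
        1.94522180e-02,  9.98453703e-03, -4.00823626e-05]), 'position': array([ 265.67471564, -620.11938746,  252.59524517]), 'tool_rot': array([-6.12721676e-04,  9.79589372e-01,  2.01008103e-01, -1.69532110e-04]), 'force': array([ 0.13460622,  0.28896936, -0.0894708 ]), 'ft_torque': array([-0.02455619, -0.03133944,  0.00085744]), 'grip_force': 0.0, 'finger_gap': 0.9997183027648945}
side {'fx': 483.0452364871555, 'fy': 483.0452364871555, 'cx': 321.48507950291076, 'cy': 241.77048551215506, 'rvec': array([ 2.13001915, -0.18037257,  0.09343235]), 'tvec': array([-496.76671169,   97.68988421,  626.49323986])}
top {'fx': 438.44833995802605, 'fy': 438.44833995802605, 'cx': 318.9252121864004, 'cy': 241.6983788009764, 'rvec': array([ 2.19784463, -2.20171251,  0.08915255]), 'tvec': array([  3.78936189, 509.60798251, 707.45118292])}
```

View pics/side0.png

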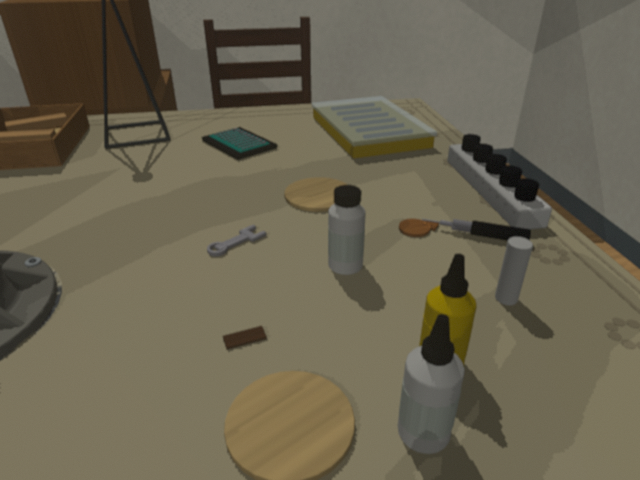

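View pics/top0.png

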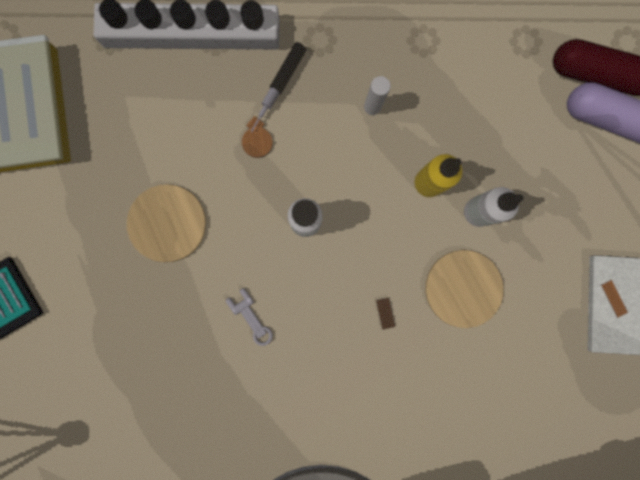

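The side view shows the flat-cap bottle at (347,230), the yellow nozzle bottle at (450,315) and the white nozzle bottle at (430,395), with boards at (315,194) and (290,425). In the top view the white nozzle bottle is at (490,206), yellow at (438,176), the flat bottle at (305,216), and boards at (166,223) and (465,289). World +y is image left in the top view.

The bottle I want is the white one with the nozzle. The board is the one at top (166,223), which is farthest left. I'll confirm both by measurement and a crop.

```bash
cat > h.py <<'E'
import numpy as np, cv2
from cell import env, viewer, job
def cam(n):
    d=viewer.read_camera(n); d["R"]=cv2.Rodrigues(d["rvec"])[0]; d["C"]=-d["R"].T@d["tvec"]; return d
def ray(d,p):
    return d["R"].T@np.array([(p[0]-d["cx"])/d["fx"],(p[1]-d["cy"])/d["fy"],1])
def onz(d,p,z):
    v=ray(d,p); return d["C"]+v*(z-d["C"][2])/v[2]
def tri(a,pa,b,pb):
    u,v=ray(a,pa),ray(b,pb); s=np.linalg.lstsq(np.c_[u,-v],b["C"]-a["C"],rcond=None)[0]
    P,Q=a["C"]+u*s[0],b["C"]+v*s[1]; return (P+Q)/2,np.linalg.norm(P-Q)
def proj(d,P):
    return cv2.projectPoints(np.array(P,float).reshape(-1,1,3),d["rvec"],d["tvec"],np.array([[d["fx"],0,d["cx"]],[0,d["fy"],d["cy"]],[0,0,1.]]),None)[0][:,0]
def blobs(m,amin=40):
    n,l,s,c=cv2.connectedComponentsWithStats(m.astype(np.uint8)*255); return [(s[i].tolist(),c[i].round(1).tolist(),l==i) for i in range(1,n) if s[i][4]>amin]
E
python3 - <<'E'
from h import *
S,T=cam("side"),cam("top")
print("camC",S["C"].round(),T["C"].round())
for n,d in(("side",S),("top",T)):
    h=cv2.cvtColor(d["image"],cv2.COLOR_RGB2HSV); H,s,v=cv2.split(h)
    for nm,m in(("board",(H>10)&(H<22)&(s>85)&(v>110)),("white",(s<40)&(v>100)),("black",(v<55)),("yellow",(H>18)&(H<30)&(s>180))):
        for b in blobs(m,120):
            print(n,nm,b[0],b[1])
for z,p in ((9,(166,223)),(9,(465,289))): print("board",onz(T,p,z).round(1))
print("flatcap",onz(T,(305,213),124).round(1), onz(S,(347,190),124).round(1))
print("tip", tri(S,(442,320),T,(515,201)))
print("base", onz(S,(426,437),5).round())
a=cv2.resize(S["image"][220:470,370:570],None,fx=2.2,fy=2.2,interpolation=3); b=cv2.resize(T["image"][130:250,380:560],None,fx=2.2,fy=2.2,interpolation=3)
c=np.zeros((550,440+396,3),np.uint8)[:, :800]; c[:550,:400]=a[:,20:420]; c[:264,400:796]=b
cv2.imwrite("pics/crop.png",c[:,:,::-1])
E
```

```text
camC [ 412. -553.  416.] [465.  17. 737.]
side board [6, 114, 59, 12, 199] [33.9, 119.1]
side board [0, 130, 52, 7, 221] [24.4, 132.8]
side board [285, 177, 61, 31, 1307] [312.3, 191.8]
side board [595, 243, 45, 38, 445] [619.8, 259.6]
side board [224, 371, 131, 109, 11251] [288.8, 425.5]
side white [149, 0, 491, 242, 53533] [452.1, 77.1]
side white [0, 17, 18, 90, 778] [5.6, 66.9]
side white [218, 45, 83, 17, 1144] [259.2, 53.4]
side white [221, 77, 80, 16, 972] [261.6, 84.9]
side white [449, 144, 88, 68, 722] [491.2, 179.7]
side white [329, 204, 26, 17, 268] [340.6, 213.0]
side white [207, 225, 58, 26, 283] [236.3, 237.5]
side white [508, 237, 25, 12, 223] [519.9, 242.6]
side white [405, 347, 44, 42, 1005] [425.1, 370.5]
side black [101, 0, 75, 149, 3620] [137.2, 64.4]
side black [204, 18, 107, 90, 4845] [258.7, 64.0]
side black [54, 106, 36, 57, 870] [71.4, 133.9]
side black [462, 135, 178, 132, 4333] [546.9, 192.3]
side black [203, 136, 74, 24, 539] [238.5, 148.2]
side black [335, 186, 26, 22, 489] [347.1, 196.0]
side black [470, 221, 61, 20, 767] [497.6, 230.9]
side black [0, 25
[... 1051 characters left out ...]
 13.7]
top black [170, 0, 25, 29, 524] [182.3, 14.0]
top black [205, 0, 24, 29, 504] [217.0, 14.2]
top black [241, 1, 22, 29, 486] [251.6, 14.7]
top black [554, 40, 86, 56, 1602] [594.9, 69.5]
top black [272, 43, 34, 50, 626] [288.6, 66.8]
top black [441, 159, 19, 17, 254] [450.0, 166.9]
top black [499, 193, 24, 17, 295] [509.3, 200.8]
top black [294, 201, 23, 24, 409] [304.8, 212.5]
top black [0, 258, 43, 81, 991] [19.9, 299.3]
top yellow [424, 156, 36, 33, 443] [439.2, 174.7]
board [541.4 256.1   9. ]
board [ 430.9 -240.2    9. ]
flatcap [543.4  24.5 124. ] [543.6  24.8 124. ]
tip (array([ 559.9454462 , -265.98988064,  142.50208303]), np.float64(4.508610333268181))
base [ 560. -279.    5.]
```

View pics/crop.png

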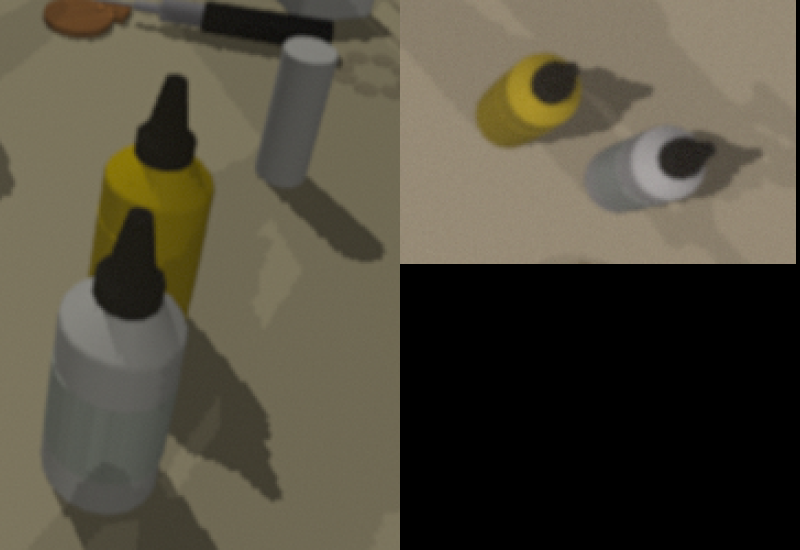

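The crop confirms the target: the white-bodied bottle with the black nozzle at top (490,206), side (430,395). The yellow one behind it is excluded. The board is the left one at top (166,223), about (541,256) mm. I'll make a first move toward the bottle, staying high, and log joint angles to learn the kinematics.

```bash
python3 -m handwheel '[[0,0,0,3,-1.2,-0.7,0],[0,0,0,3,-1.2,-0.7,0],[0,0,0,3,-1.2,-0.7,0],[0,0,0,3,-1.2,-0.7,0]]'
python3 -c "
from h import *;o=env.observe();print([list(np.round(o[k],4)) for k in('joint_pos','position','tool_rot')])"
python3 -m handwheel '[[0,0,5,3,-1.2,-0.7,0],[0,0,5,3,-1.2,-0.7,0],[0,5,0,3,-1.2,-0.7,0],[0,5,0,3,-1.2,-0.7,0]]'
python3 - <<'E'
from h import *;o=env.observe();print([list(np.round(o[k],4)) for k in('joint_pos','position','tool_rot')])
T,S=cam("top"),cam("side")
print("white tip",onz(T,(519,199),148).round(1),onz(S,(442,319),148).round(1),"white base rim mid", onz(S,(427,437),5).round(1))
print("yellow tip",onz(T,(457,163),148).round(1),onz(S,(459,258),148).round(1))
E
```

```text
t: 0.53
position: [357.9, -527.9, 281.4]
tool_rot: [-0.0, 0.98, 0.201, -0.0]
force: [0.2, -0.6, 0.3]
finger_gap: 0.996
grip_force: 0.0
[[np.float64(0.8487), np.float64(0.343), np.float64(0.0328), np.float64(1.6621), np.float64(-0.0122), np.float64(1.1371), np.float64(-0.2817)], [np.float64(357.8946), np.float64(-527.8665), np.float64(281.4219)], [np.float64(-0.0002), np.float64(0.9796), np.float64(0.2008), np.float64(-0.0001)]]
t: 0.87
position: [459.8, -446.2, 312.0]
tool_rot: [-0.011, 0.989, 0.115, 0.088]
force: [0.5, -0.1, 0.5]
finger_gap: 1.004
grip_force: 0.0
[[np.float64(0.7543), np.float64(0.2827), np.float64(-0.0142), np.float64(1.6871), np.float64(-0.1628), np.float64(1.0774), np.float64(-0.5272)], [np.float64(459.7655), np.float64(-446.1712), np.float64(311.9895)], [np.float64(-0.0107), np.float64(0.9893), np.float64(0.1154), np.float64(0.0881)]]
white tip [ 559.7 -268.2  148. ] [ 559.8 -270.5  148. ] white base rim mid [ 560.5 -279.5    5. ]
yellow tip [ 609.3 -183.9  148. ] [ 609.6 -188.5  148. ]
```

```bash
cat > kin.py <<'E'
import numpy as np
from scipy.spatial.transform import Rotation as R
from scipy.optimize import least_squares
D=[([1.01649257,.42675909,.07385362,1.60660095,-.03411299,1.11076372,-.06709009],[265.67,-620.12,252.6],[-6.1e-4,.97959,.201008,-1.7e-4]),
([.8487,.343,.0328,1.6621,-.0122,1.1371,-.2817],[357.8946,-527.8665,281.4219],[-.0002,.9796,.2008,-.0001]),
([.7543,.2827,-.0142,1.6871,-.1628,1.0774,-.5272],[459.7655,-446.1712,311.9895],[-.0107,.9893,.1154,.0881])]
rot=lambda q:R.from_quat([q[1],q[2],q[3],q[0]])
def fk(q,p,s):
    h,L1,L2,L3,y0,t0=p
    a=[s[0]*q[0]+y0,q[1],s[1]*q[2],q[3],s[2]*q[4],q[5],s[3]*q[6]+t0]
    T=R.identity();X=np.array([0,0,h])
    for i,ax in enumerate("zyzyzyz"):
        T=T*R.from_euler(ax,a[i])
        if i in(1,3,5): X=X+T.apply([0,0,(L1,L2,L3)[i//2]])
    return X,T
def res(p,s,D):
    r=[]
    for q,x,o in D:
        X,T=fk(q,p,s); r+=list((X-x)/1000)+list((rot(o).inv()*T).as_rotvec())
    return r
def fit(D):
    best=None
    for k in range(16):
        s=[1-2*(k>>i&1) for i in range(4)]
        for t0 in(-1.5,0,1.5,3):
          for y0 in(0,-2,2):
            f=least_squares(res,[360,500,500,300,y0,t0],args=(s,D),x_scale=[100]*4+[1]*2)
            if best is None or f.cost<best[0]: best=(f.cost,f.x,s)
    return best
if __name__=="__main__":
    b=fit(D); print(b[0],b[1].round(4),b[2]); print(np.round(res(b[1],b[2],D),4).reshape(-1,6))
E
python3 kin.py
```

```text
0.00014975558106357118 [ 2.470412e+02  5.600347e+02  4.949484e+02  2.846210e+02 -9.400000e-02
  1.477300e+00] [-1, -1, -1, -1]
[[ 0.0007  0.0008 -0.0007  0.      0.0001  0.0005]
 [ 0.0033  0.003   0.0002 -0.      0.0001  0.0005]
 [ 0.0001 -0.0013  0.0004 -0.0166 -0.0007 -0.001 ]]
```

```bash
cat > ik.py <<'E'
from kin import *
P=np.array([247.04,560.03,494.95,284.62,-.094,1.4773]);s=[-1]*4
lo=np.array([-2.85,-.5,-1.23,.21,-1.02,.16,-2.73]);hi=np.array([2.85,2.14,1.37,2.46,4.16,2.05,2.73])
def target(g,az,tilt,flip=0,ahead=3):
    # az, tilt(deg from straight down) of tool z; y horizontal; flip: half turn
    a,t=np.radians([az,tilt]); z=np.array([np.sin(t)*np.cos(a),np.sin(t)*np.sin(a),-np.cos(t)])
    y=np.cross(z,[0,0,1.]) if t>.01 else np.array([np.sin(a),-np.cos(a),0]); y/=np.linalg.norm(y)
    if flip: y=-y
    return np.array(g)-ahead*z, R.from_matrix(np.c_[np.cross(y,z),y,z])
def ik(X,T,q0,w=1e-3,n=1,rng=np.random.default_rng(0)):
    best=None
    for k in range(n):
        st=q0 if k==0 else rng.uniform(lo+.1,hi-.1)
        f=least_squares(lambda q:np.r_[(fk(q,P,s)[0]-X)/300,(T.inv()*fk(q,P,s)[1]).as_rotvec(),w*(q-q0)],np.clip(st,lo+.03,hi-.03),bounds=(lo+.02,hi-.02),max_nfev=60)
        e=np.linalg.norm(f.fun[:6])
        if best is None or (e<.02,-np.linalg.norm(f.x-q0) if e<.02 else -e)>(best[0]<.02,-np.linalg.norm(best[1]-q0) if best[0]<.02 else -best[0]): best=(e,f.x)
    return best
E
cat > a.py <<'E'
from ik import *
q=np.array([.7543,.2827,-.0142,1.6871,-.1628,1.0774,-.5272])
for tilt in(45,55):
  for az in(-120,-60,-25,0,30,60,90):
    for fl in(0,1):
        e,x=ik(*target([560,-269,62],az,tilt,fl),q,n=6); print(tilt,az,fl,round(e,3),x.round(2) if e<.02 else '')
E
time python3 a.py
```

```text
45 -120 0 0.0 [ 0.29  0.76 -0.34  1.77  0.98  1.29  2.  ]
45 -120 1 0.0 [-0.04  0.74  0.12  1.77  0.73  1.1  -0.96]
45 -60 0 0.0 [ 0.27  0.55 -0.19  2.23  1.89  0.68  2.03]
45 -60 1 0.0 [ 0.46  0.58 -0.43  2.23  1.89  0.8  -1.05]
45 -25 0 0.0 [ 0.55  0.51 -0.22  2.34  3.    0.49  1.69]
45 -25 1 0.0 [ 1.12  0.74 -0.94  2.34  2.47  0.68 -0.69]
45 0 0 0.0 [ 1.2   0.68 -0.79  2.27  3.34  0.27  2.04]
45 0 1 0.0 [ 1.46  1.   -1.21  2.27  2.3   0.43  0.13]
45 30 0 0.0 [ 1.41  0.88 -0.98  2.09 -0.26  0.26 -0.08]
45 30 1 0.0 [ 1.18  0.7  -0.65  2.09 -1.    0.42 -2.57]
45 60 0 0.0 [ 1.17  0.83 -0.69  1.84 -0.39  0.81  0.4 ]
45 60 1 0.0 [ 0.61  0.7   0.09  1.84 -0.95  1.1  -2.31]
45 90 0 0.0 [ 0.95  0.87 -0.52  1.61 -0.25  1.22  0.64]
45 90 1 0.0 [ 0.52  0.81  0.13  1.61 -0.66  1.39 -2.15]
55 -120 0 0.0 [ 0.22  0.83 -0.3   1.74  1.04  1.43  1.94]
55 -120 1 0.0 [-0.11  0.81  0.16  1.74  0.8   1.21 -1.04]
55 -60 0 0.0 [ 0.08  0.61 -0.04  2.27  2.06  0.83  1.77]
55 -60 1 0.0 [ 0.41  0.66 -0.43  2.27  2.05  1.03 -1.24]
55 -25 0 0.0 [ 0.43  0.58 -0.08  2.4   3.13  0.8   1.53]
55 -25 1 0.0 [ 1.17  0.89 -0.99  2.4   2.72  0.95 -0.77]
55 0 0 0.0 [ 0.69  0.6  -0.1   2.33  3.93  0.76  1.34]
55 0 1 0.0 [ 1.52  1.13 -1.21  2.33  2.75  0.5  -0.15]
55 30 0 0.0 [ 1.49  0.99 -1.01  2.1  -0.67  0.26  0.43]
55 30 1 0.0 [ 1.41  0.9  -0.88  2.1  -1.    0.36 -2.42]
55 60 0 0.0 [ 1.2   0.89 -0.66  1.82 -0.55  0.9   0.57]
55 60 1 0.0 [ 0.73  0.77 -0.    1.82 -1.    1.2  -2.23]
55 90 0 0.0 [ 1.    0.97 -0.57  1.55 -0.3   1.33  0.67]
55 90 1 0.0 [ 0.58  0.88  0.09  1.55 -0.71  1.52 -2.13]
real	0m45.538s
user	0m46.008s
sys	0m0.144s
```

```bash
cat > b.py <<'E'
from ik import *
g=np.array([1.2,.89,-.66,1.82,-.55,.9,.57]); out=[]
for T in(75,85):
  for x,y in((560,-269),(650,-100),(500,-350),(600,0)):
   for z in(300,420):
    for d in(50,85,120,150):
      az=np.degrees(np.arctan2(y,x))+d
      e,q=ik(*target([x,y,z],az,T,0),g,w=1e-2)
      if e<.05: out.append((np.abs(q-g).max(),T,x,y,z,d,q.round(2)))
for o in sorted(out,key=lambda o:-o[6][6])[:14]: print(o)
for az in(75,90,111,130,150):
    for fl in(0,):
        e,x=ik(*target([541,256,71],az,55,fl),g-[.9,0,0,0,0,0,0],n=1); print("place",az,fl,round(e,3),x.round(2))
E
timeout 300 python3 b.py
python3 - <<'E'
from ik import *; from h import env
o=env.observe(); C=rot(o["tool_rot"])
u=target([0,0,0],60,55,0)[0]/-3
X,T=target(np.array([560,-269,62])-130*u,60,55,0); print("pregrasp",X.round(),"turn",np.degrees((C.inv()*T).as_rotvec()).round(1),"shift after turn cm",(T.inv().apply(X-o["position"])/10).round(2),o["position"].round(1))
E
```

```text
(np.float64(0.3917039261253551), 85, 500, -350, 300, 85, array([ 1.59,  0.83, -0.9 ,  1.8 , -0.86,  1.29,  0.56]))
(np.float64(0.366744209208954), 85, 560, -269, 300, 85, array([ 1.43,  0.86, -0.94,  1.78, -0.83,  1.27,  0.52]))
(np.float64(0.37221689817311676), 75, 500, -350, 300, 85, array([ 1.54,  0.72, -0.83,  1.79, -0.81,  1.27,  0.51]))
(np.float64(0.37316833789096926), 85, 600, 0, 300, 85, array([ 1.06,  0.9 , -1.03,  1.83, -0.77,  1.21,  0.49]))
(np.float64(0.34759777960662797), 75, 560, -269, 300, 85, array([ 1.39,  0.75, -0.88,  1.77, -0.78,  1.25,  0.47]))
(np.float64(0.8763229221000718), 75, 500, -350, 300, 120, array([ 1.28,  0.89, -0.79,  1.43, -0.49,  1.78,  0.47]))
(np.float64(0.3376640300510042), 85, 650, -100, 300, 85, array([ 1.11,  0.93, -0.98,  1.7 , -0.78,  1.24,  0.45]))
(np.float64(0.9196883344038379), 85, 500, -350, 300, 120, array([ 1.31,  0.98, -0.83,  1.43, -0.56,  1.82,  0.45]))
(np.float64(0.8753726566872625), 75, 560, -269, 300, 120, array([ 1.12,  0.92, -0.82,  1.4 , -0.47,  1.78,  0.44]))
(np.float64(0.33271938526992173), 75, 600, 0, 300, 85, array([ 
[... 223 characters left out ...]
y([ 0.74,  0.93, -0.91,  1.46, -0.43,  1.73,  0.41]))
(np.float64(0.4999657546778117), 85, 500, -350, 420, 85, array([ 1.63,  0.67, -0.96,  1.74, -0.95,  1.4 ,  0.41]))
(np.float64(0.3187959970443358), 75, 650, -100, 300, 85, array([ 1.08,  0.82, -0.93,  1.69, -0.72,  1.22,  0.39]))
place 75 0 0.016 [ 0.65  0.96 -1.04  2.19 -1.    0.18  0.69]
place 90 0 0.0 [ 0.48  0.84 -0.8   2.07 -0.84  0.55  0.64]
place 111 0 0.0 [ 0.34  0.86 -0.67  1.87 -0.56  0.9   0.59]
place 130 0 0.0 [ 0.23  0.92 -0.64  1.7  -0.36  1.17  0.61]
place 150 0 0.0 [ 0.11  0.98 -0.62  1.54 -0.19  1.42  0.69]
pregrasp [ 506. -363.  138.] turn [ 25.8  42.2 -40.2] shift after turn cm [-8.93 -0.17 17.79] [ 459.8 -446.1  313.4]
```

```bash
python3 -m handwheel '[[2.6,4.2,-4,0,0,0,0],[2.6,4.2,-4,0,0,0,0],[2.6,4.2,-4,0,0,0,0],[2.6,4.2,-4,0,0,0,0],[2.6,4.2,-4,0,0,0,0]]' >/dev/null
python3 -m handwheel '[[2.6,4.2,-4,0,0,0,0],[2.6,4.2,-4,0,0,0,0],[2.6,4.2,-4,0,0,0,0],[2.6,4.2,-4,0,0,0,0],[2.6,4.2,-4,0,0,0,0],[0,0,0,0,0,0,0]]'
cat > to.py <<'E'
# python3 to.py gx gy gz az tilt flip : turn (deg), then shift (cm), in tool axes
import sys; from ik import *; from h import env
a=list(map(float,sys.argv[1:])); o=env.observe(); C=rot(o["tool_rot"]); X,T=target(a[:3],a[3],a[4],int(a[5]))
print("q",o["joint_pos"].round(2),"pos",o["position"].round(1),"t",round(o["t"],2),"tool z",C.as_matrix()[:,2].round(3),"y",C.as_matrix()[:,1].round(3))
print("turn",np.degrees((C.inv()*T).as_rotvec()).round(1),"shift now-axes",(C.inv().apply(X-o["position"])/10).round(2),"after-turn axes",(T.inv().apply(X-o["position"])/10).round(2))
E
python3 to.py 506.5 -362 137 60 55 0
```

```text
t: 1.88
position: [455.2, -450.1, 308.2]
tool_rot: [-0.236, 0.77, 0.44, 0.398]
force: [-0.2, -0.4, -1.6]
finger_gap: 1.0
grip_force: 0.0
q [ 1.2   0.63 -0.26  1.46 -0.69  1.57  0.61] pos [ 455.2 -450.1  308.2] t 1.88 tool z [ 0.405  0.713 -0.572] y [ 0.865 -0.502 -0.013]
turn [-0.3 -0.1 -0.7] shift now-axes [-8.2   0.24 17.86] after-turn axes [-8.18  0.04 17.87]
```

```bash
python3 -m handwheel '[[0,0,-0.1,-1,0,2.2,0],[0,0,-0.1,-1,0,2.2,0],[0,0,-0.1,-1,0,2.2,0],[0,0,-0.1,-1,0,2.2,0],[0,0,-0.1,-1,0,2.2,0],[0,0,-0.1,-1,0,2.2,0],[0,0,0,-1,0,2.2,0],[0,0,0,-1,0,2.2,0]]' >/dev/null
python3 -m handwheel '[[0,0,0,0,0,0.2,0],[0,0,0,0,0,0,0]]' 40 >/dev/null
python3 to.py 560 -269 62 60 55 0
python3 - <<'E'
from h import *
S,T=cam("side"),cam("top")
c=np.vstack([S["image"][200:480,300:640],T["image"][100:380,300:640]])[:, :]
c=np.hstack([S["image"][200:480,300:640],T["image"][100:380,300:640]]); cv2.imwrite("pics/pre.png",c[:,:,::-1])
# white cone tip & body in the views: predicted outline points of a bottle at (560,-269)
for z in(0,92,148): print(z,proj(S,[560,-269,z]).round(0),proj(T,[560,-269,z]).round(0))
E
```

```text
q [ 1.12  0.75 -0.3   1.68 -0.73  1.24  0.76] pos [ 505.8 -361.5  143.6] t 2.72 tool z [ 0.405  0.709 -0.578] y [ 0.867 -0.498 -0.003]
turn [-0.2  0.3 -0.1] shift now-axes [-0.47  0.12 13.16] after-turn axes [-0.54  0.07 13.16]
0 [[422. 431.]] [[478. 213.]]
92 [[433. 366.]] [[502. 205.]]
148 [[442. 318.]] [[520. 199.]]
```

View pics/pre.png

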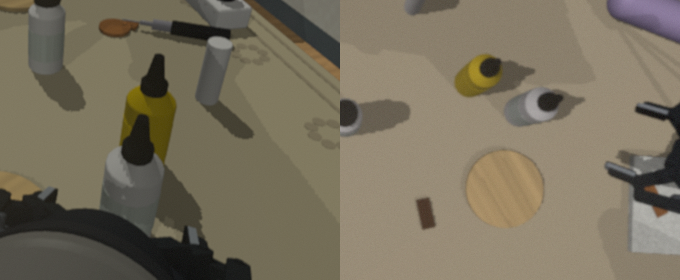

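The picture shows the open fingers to the right of the white bottle (crop top view, fingers near (630,110–180), bottle at (530,105)). The yellow bottle is well beyond it. The projected centre line matches the bottle, so I'll advance, then close.

```bash
python3 -m handwheel '[[0,0,0,-0.1,0.02,2,0],[0,0,0,-0.1,0.02,2,0],[0,0,0,-0.1,0.02,2,0],[0,0,0,-0.1,0,2,0],[0,0,0,-0.1,0,1.8,0],[0,0,0,0,0,1.7,0],[0,0,0,0,0,1.6,0],[0,0,0,0,0,0,0]]'
python3 to.py 560 -269 62 60 55 0
```

```text
t: 3.48
position: [559.1, -270.7, 64.4]
tool_rot: [-0.231, 0.768, 0.445, 0.398]
force: [0.2, 0.7, 0.6]
finger_gap: 0.999
grip_force: 0.0
q [ 1.02  0.83 -0.36  1.78 -0.81  1.01  0.82] pos [ 559.1 -270.7   64.4] t 3.48 tool z [ 0.406  0.709 -0.576] y [ 0.868 -0.497 -0.001]
turn [-0.2  0.2  0. ] shift now-axes [-0.09 -0.   -0.01] after-turn axes [-0.09 -0.   -0.01]
```

```bash
python3 -m handwheel '[[0,0,0,0,0,0,1],[0,0,0,0,0,0,1],[0,0,0,0,0,0,1],[0,0,0,0,0,0,1],[0,0,0,0,0,0,1],[0,0,0,0,0,0,1],[0,0,0,0,0,0,1],[0,0,0,0,0,0,1]]' 70
python3 to.py 560 -269 120 60 55 0
```

```text
t: 4.15
position: [558.5, -273.9, 65.4]
tool_rot: [-0.23, 0.769, 0.444, 0.398]
force: [-1.9, -2.7, 8.8]
finger_gap: 0.583
grip_force: 73.4
q [ 1.03  0.83 -0.36  1.78 -0.81  1.01  0.82] pos [ 558.5 -273.9   65.4] t 4.15 tool z [ 0.408  0.707 -0.577] y [ 0.866 -0.5    0.001]
turn [0.  0.3 0. ] shift now-axes [ 4.75 -0.11 -3.05] after-turn axes [ 4.76 -0.11 -3.03]
```

```bash
python3 -m handwheel '[[0,0,0,0.8,0,-0.6,1],[0,0,0,1.6,0,-1.1,1],[0,0,0,2,0,-1.4,1],[0,0,0,2,0,-1.4,1],[0,0,0,2,0,-1.4,1],[0,0,0,2,0,-1.4,1],[0,0,0,2,0,-1.4,1],[0,0,0,2,0,-1.4,1]]'
python3 -m handwheel '[[0,0,0,2,0,-1.4,1],[0,0,0,2,0,-1.4,1],[0,0,0,2,0,-1.4,1],[0,3,0,1,0,-0.7,1],[0,3,0,0,0,0,1],[0,3,0,0,0,0,1],[0,3,0,0,0,0,1],[0,3,0,0,0,0,1]]'
python3 -m handwheel '[[0,3,0,0,0,0,1],[0,3,0,0,0,0,1],[0,3,0,0,0,0,1],[0,3,0,0,0,0,1],[0,0,0,0,0,0,1]]'
python3 to.py 560 -269 300 60 85 0
python3 -c "
from h import *
S,T=cam('side'),cam('top');cv2.imwrite('pics/lift.png',np.hstack([S['image'][::,240:640],T['image'][:,240:640]])[:,:,::-1])"
```

```text
t: 4.82
position: [558.3, -272.3, 242.0]
tool_rot: [-0.23, 0.769, 0.444, 0.398]
force: [0.5, -0.6, -2.7]
finger_gap: 0.587
grip_force: 73.0
t: 5.48
position: [558.6, -272.1, 326.4]
tool_rot: [-0.287, 0.71, 0.41, 0.495]
force: [0.2, -0.6, -3.3]
finger_gap: 0.582
grip_force: 73.0
t: 5.9
position: [557.9, -272.8, 324.2]
tool_rot: [-0.329, 0.655, 0.376, 0.567]
force: [-0.3, 0.4, -3.0]
finger_gap: 0.585
grip_force: 73.1
q [ 1.27  0.72 -0.6   1.71 -1.    1.42  0.68] pos [ 557.9 -272.8  324.2] t 5.9 tool z [ 0.495  0.858 -0.14 ] y [ 0.866 -0.5   -0.004]
turn [-0.   3.1 -0.2] shift now-axes [-2.35  0.    0.47] after-turn axes [-2.37 -0.01  0.34]
```

View pics/lift.png

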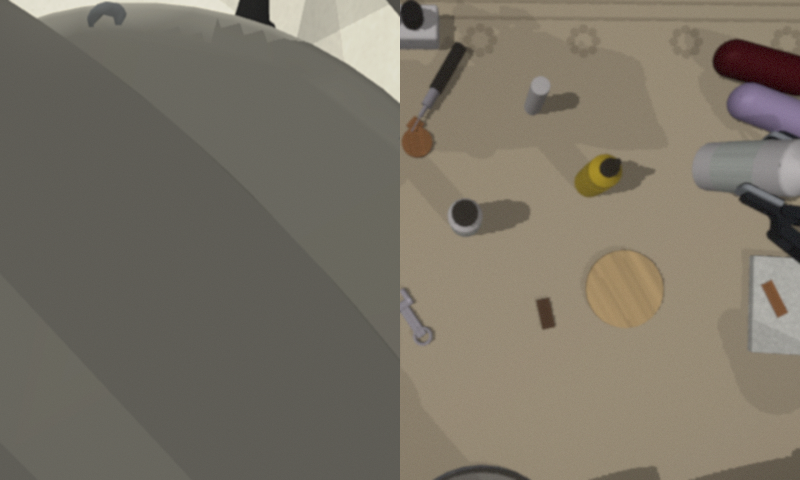

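In the top view the bottle is held in the pads at crop (750,165) and clear of the yellow one. Next I roll it about the tool axis.

```bash
R8='x'; python3 -m handwheel '[[0,0,3,0,0,0,1],[0,0,6.8,0,0,0,1],[0,0,6.8,0,0,0,1],[0,0,6.8,0,0,0,1],[0,0,6.8,0,0,0,1],[0,0,6.8,0,0,0,1],[0,0,6.8,0,0,0,1],[0,0,6.8,0,0,0,1]]' >/dev/null
python3 -m handwheel '[[0,0,6.8,0,0,0,1],[0,0,6.8,0,0,0,1],[0,0,6.8,0,0,0,1],[0,0,6.8,0,0,0,1],[0,0,6.8,0,0,0,1],[0,0,6.8,0,0,0,1],[0,0,6.8,0,0,0,1],[0,0,6.8,0,0,0,1]]'
python3 to.py 560 -269 320 60 85 1
python3 -m handwheel '[[0,0,6.8,0,0,0,1],[0,0,6.8,0,0,0,1],[0,0,6.8,0,0,0,1],[0,0,6.8,0,0,0,1],[0,0,6.8,0,0,0,1],[0,0,6.8,0,0,0,1],[0,0,6.8,0,0,0,1],[0,0,6.8,0,0,0,1]]'
python3 to.py 560 -269 320 60 85 1
```

```text
t: 7.33
position: [559.3, -271.3, 326.5]
tool_rot: [-0.648, 0.699, -0.291, 0.083]
force: [0.1, -0.4, -2.5]
finger_gap: 0.587
grip_force: 73.1
q [ 1.25  0.71 -0.58  1.71 -1.01  1.43 -1.15] pos [ 559.3 -271.3  326.5] t 7.33 tool z [ 0.493  0.858 -0.146] y [-0.299  0.009 -0.954]
turn [ 2.3 -2.8 74.7] shift now-axes [0.11 0.62 0.03] after-turn axes [ 0.63  0.05 -0.01]
t: 8.0
position: [559.3, -271.3, 326.5]
tool_rot: [0.614, -0.489, 0.578, 0.223]
force: [-0.5, -0.0, -3.2]
finger_gap: 0.586
grip_force: 73.1
q [ 1.24  0.71 -0.57  1.71 -1.01  1.43 -2.1 ] pos [ 559.3 -271.3  326.5] t 8.0 tool z [ 0.493  0.858 -0.146] y [-0.839  0.423 -0.343]
turn [ 0.7 -3.4 20.3] shift now-axes [0.57 0.27 0.03] after-turn axes [ 0.63  0.05 -0.01]
```

```bash
python3 -m handwheel '[[0,0,2,0,0,0,1],[0,0,0,0,0,0,1],[0,0,0,0,0,0,1],[0,0,0,0,0,0,1],[0,0,0,0,0,0,1],[0,0,0,0,0,0,1],[0,0,0,0,0,0,1],[0,0,0,0,0,0,1]]' >/dev/null
python3 -m handwheel '[[0,0,0,0,0,0,1],[0,0,0,0,0,0,1],[0,0,0,0,0,0,1],[0,0,0,0,0,0,1],[0,0,0,0,0,0,1],[0,0,0,0,0,0,1],[0,0,0,0,0,0,1]]'
python3 - <<'E'
from h import *; from ik import rot
o=env.observe(); C=rot(o["tool_rot"]); G=rot([-0.23,.769,.444,.398]); a=(C*G.inv()).apply([0,0,1]); print(a.round(2),np.degrees(np.arccos(a[2])))
tip=o["position"]+C.apply([0,0,3])+88*a; T=cam("top"); base=tip-148*a
print(tip,proj(T,[tip,base]).round())
cv2.imwrite('pics/pour.png',T['image'][60:260,400:640,::-1])
E
```

```text
t: 9.25
position: [559.1, -271.6, 325.6]
tool_rot: [0.612, -0.479, 0.585, 0.232]
force: [0.3, -0.0, -3.7]
finger_gap: 0.589
grip_force: 73.1
[-0.11 -0.72 -0.68] 133.1138904095089
[ 550.49666346 -332.46604578  264.98454841] [[627. 190.]
 [590. 150.]]
```

View pics/pour.png

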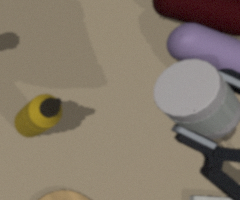

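The base disc shows at (590,145), close to the predicted (590,150), so the bottle is 43° nozzle-down without slip. I held it for more than 1.2 s. Now I'll roll back.

```bash
python3 -m handwheel '[[0,0,-5,0,0,0,1],[0,0,-6.8,0,0,0,1],[0,0,-6.8,0,0,0,1],[0,0,-6.8,0,0,0,1],[0,0,-6.8,0,0,0,1],[0,0,-6.8,0,0,0,1],[0,0,-6.8,0,0,0,1],[0,0,-6.8,0,0,0,1]]' >/dev/null
python3 -m handwheel '[[0,0,-6.8,0,0,0,1],[0,0,-6.8,0,0,0,1],[0,0,-6.8,0,0,0,1],[0,0,-6.8,0,0,0,1],[0,0,-6.8,0,0,0,1],[0,0,-6.8,0,0,0,1],[0,0,-6.8,0,0,0,1],[0,0,-6.8,0,0,0,1]]' >/dev/null
python3 -m handwheel '[[0,0,-6.8,0,0,0,1],[0,0,-6.8,0,0,0,1],[0,0,-6.8,0,0,0,1],[0,0,-6.8,0,0,0,1],[0,0,-6.8,0,0,0,1],[0,0,-6.8,0,0,0,1],[0,0,-6.8,0,0,0,1],[0,0,-6.8,0,0,0,1]]' >/dev/null
python3 -m handwheel '[[0,-3.4,0,0,0,0,1],[0,-3.4,0,0,0,0,1],[0,-3.4,0,0,0,0,1],[0,-3.4,0,0,0,0,1],[0,-3.4,0,0,0,0,1],[0,-3.4,0,0,0,0,1],[0,-3.4,0,0,0,0,1],[0,-3.0,0,0,0,0,1]]'
python3 to.py 560 -100 322 77 55 0
```

```text
t: 11.97
position: [559.0, -271.6, 325.9]
tool_rot: [-0.231, 0.769, 0.445, 0.398]
force: [1.1, 0.3, -2.5]
finger_gap: 0.583
grip_force: 73.0
q [ 1.47  0.67 -1.03  1.66 -0.43  1.16  0.21] pos [ 559.  -271.6  325.9] t 11.97 tool z [ 0.407  0.708 -0.577] y [ 0.867 -0.498 -0.001]
turn [13.8  0.2 -9.7] shift now-axes [ 8.29 -8.39 12.13] after-turn axes [ 9.28 -3.76 13.64]
```

```bash
python3 -m handwheel '[[2.3,0,-1.6,0.8,-0.6,1.1,1],[2.3,0,-1.6,1.6,-1.1,2.2,1],[2.3,0,-1.6,1.6,-1.1,2.2,1],[2.3,0,-1.6,1.6,-1.1,2.2,1],[2.3,0,-1.6,1.6,-1.1,2.2,1],[2.3,0,-1.6,1.6,-1.1,2.2,1]]' >/dev/null
python3 to.py 550 80 322 94 55 0
python3 -m handwheel '[[2.3,0,-1.6,1.7,-0.2,2.4,1],[2.3,0,-1.6,1.7,-0.2,2.4,1],[2.3,0,-1.6,1.7,-0.2,2.4,1],[2.3,0,-1.6,1.7,-0.2,2.4,1],[2.3,0,-1.6,1.7,-0.2,2.4,1],[2.3,0,-1.6,1.7,-0.2,2.4,1]]' 
python3 to.py 541 256 322 111 55 0
```

```text
q [ 1.32  0.65 -1.12  1.75 -0.42  1.17  0.23] pos [ 558.9 -108.3  328.2] t 12.47 tool z [ 0.18   0.8   -0.572] y [ 0.975 -0.222 -0.003]
turn [13.7 -0.1 -9.7] shift now-axes [ 9.88 -4.97 14.97] after-turn axes [10.3   0.43 15.49]
t: 12.97
position: [565.5, 67.7, 329.2]
tool_rot: [-0.34, 0.605, 0.648, 0.315]
force: [-0.3, 1.2, -1.6]
finger_gap: 0.584
grip_force: 73.0
q [ 1.03  0.66 -1.16  1.75 -0.4   1.15  0.2 ] pos [565.5  67.7 329.2] t 12.97 tool z [-0.059  0.819 -0.571] y [ 0.998  0.07  -0.003]
turn [13.8 -0.2 -9.9] shift now-axes [10.25 -1.05 15.68] after-turn axes [10.    4.47 15.23]
```

```bash
python3 -m handwheel '[[2,0,-1.4,1.5,0.3,2.2,1],[2,0,-1.4,1.5,0.3,2.2,1],[2,0,-1.4,1.5,0.3,2.2,1],[2,0,-1.4,1.5,0.3,2.2,1],[2,0,-1.4,1.4,0.3,2.2,1],[2,0,-1.4,1.4,0.3,2.2,1],[2,0,-1.4,1,0.3,1.5,1],[0,0,0,0,0,0,1]]' >/dev/null
python3 to.py 541.4 256 130 111 55 0
```

```text
q [ 0.67  0.72 -1.16  1.68 -0.34  1.15  0.15] pos [551.3 247.6 325.9] t 13.63 tool z [-0.302  0.765 -0.57 ] y [ 0.931  0.366 -0.002]
turn [-0.4 -0.3  0.1] shift now-axes [-15.45  -0.56  11.8 ] after-turn axes [-15.4   -0.62  11.87]
```

```bash
python3 -m handwheel '[[0,-0.3,0,-2,-0.1,1.5,1],[0,0,0,-2,-0.1,1.5,1],[0,0,0,-2,-0.1,1.5,1],[0,0,0,-2,-0.1,1.5,1],[0,0,0,-2,-0.1,1.5,1],[0,0,0,-2,-0.1,1.5,1],[0,0,0,-2,0,1.5,1],[0,0,0,-1.4,0,1.2,1]]' >/dev/null
python3 -m handwheel '[[0,0,0,0,0,0,1],[0,0,0,0,0,0,1]]' 
python3 to.py 541.4 256 72 111 55 0
python3 - <<'E'
from h import *
S,T=cam("side"),cam("top"); o=env.observe()
b=[541.4,256,o["position"][2]-65.2]; print(b[2],proj(S,[b,np.add(b,[0,0,148])]).round(),proj(T,[b,np.add(b,[0,0,148])]).round())
a=cv2.resize(S["image"][60:260,220:460],None,fx=1.66,fy=1.66)
c=cv2.resize(T["image"][130:330,60:300],None,fx=1.66,fy=1.66)
cv2.imwrite('pics/place.png',np.hstack([a,c])[:,:,::-1])
E
```

```text
t: 14.47
position: [545.0, 247.4, 132.2]
tool_rot: [-0.381, 0.504, 0.73, 0.26]
force: [-0.3, 0.1, -2.0]
finger_gap: 0.583
grip_force: 73.4
q [ 0.6   0.95 -1.03  1.8  -0.23  0.9   0.28] pos [545.  247.4 132.2] t 14.47 tool z [-0.294  0.764 -0.575] y [ 0.934  0.356 -0.004]
turn [-0.   0.1 -0.3] shift now-axes [-4.39 -0.01  3.93] after-turn axes [-4.39 -0.03  3.92]
68.38432071498018 [[318. 162.]
 [318.  78.]] [[153. 219.]
 [109. 205.]]
```

View pics/place.png

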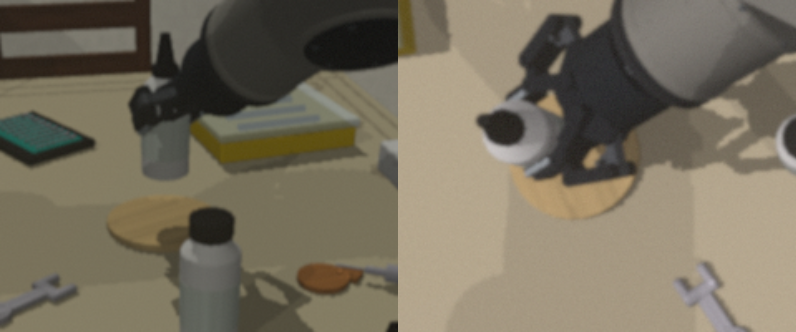

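The side view shows the bottle upright over the left board, tip at about (319,82) against the predicted (318,78). The flat-capped bottle is untouched. I'll lower it now.

```bash
python3 -m handwheel '[[0,0,0,-0.8,0,0.7,1],[0,0,0,-0.8,0,0.7,1],[0,0,0,-0.8,0,0.8,1],[0,0,0,-0.8,0,0.7,1],[0,0,0,-0.6,0,0.6,1],[0,0,0,-0.3,0,0.3,1],[0,0,0,0,0,0,1],[0,0,0,0,0,0,1]]' 
python3 to.py 541.4 256 72.5 111 55 0
```

```text
t: 15.23
position: [542.6, 253.9, 76.7]
tool_rot: [-0.38, 0.504, 0.73, 0.26]
force: [0.6, -0.8, -3.0]
finger_gap: 0.585
grip_force: 73.4
q [ 0.57  1.03 -0.99  1.81 -0.19  0.83  0.32] pos [542.6 253.9  76.7] t 15.23 tool z [-0.292  0.763 -0.576] y [ 0.935  0.356 -0.003]
turn [ 0.   0.2 -0.2] shift now-axes [-0.21 -0.04  0.13] after-turn axes [-0.21 -0.04  0.13]
```

```bash
python3 -m handwheel '[[0,0,0,-0.08,0,0.06,1],[0,0,0,0,0,0,1],[0,0,0,0,0,0,1]]' 
python3 -m handwheel '[[0,0,0,-0.08,0,0.06,1],[0,0,0,0,0,0,1],[0,0,0,0,0,0,1]]' 
python3 -m handwheel '[[0,0,0,-0.08,0,0.06,1],[0,0,0,0,0,0,1],[0,0,0,0,0,0,1]]'
```

```text
t: 15.48
position: [542.9, 253.6, 76.0]
tool_rot: [-0.379, 0.505, 0.731, 0.26]
force: [0.1, 0.3, -1.9]
finger_gap: 0.582
grip_force: 73.4
t: 15.73
position: [542.7, 253.7, 74.8]
tool_rot: [-0.379, 0.505, 0.731, 0.26]
force: [0.1, -1.0, -2.2]
finger_gap: 0.586
grip_force: 73.4
t: 15.98
position: [542.7, 253.9, 74.4]
tool_rot: [-0.38, 0.504, 0.731, 0.26]
force: [-1.1, -3.3, 5.9]
finger_gap: 0.585
grip_force: 74.2
```

Contact: the vertical force rose by about 8 N at TCP z = 74.4, as expected. I'll release and check.

```bash
python3 -m handwheel '[[0,0,0,0,0,0,0.35],[0,0,0,0,0,0,0.3],[0,0,0,0,0,0,0.2],[0,0,0,0,0,0,0.1],[0,0,0,0,0,0,0],[0,0,0,0,0,0,0],[0,0,0,0,0,0,0],[0,0,0,0,0,0,0]]' 20
python3 -m handwheel '[[0,0,0,0,0,-0.6,0],[0,0,0,0,0,-1.2,0],[0,0,0,0,0,-1.6,0],[0,0,0,0,0,-2,0],[0,0,0,0,0,-2,0],[0,0,0,0,0,-2,0],[0,0,0,0,0,-2,0],[0,0,0,0,0,-2,0]]'
python3 -m handwheel '[[0,0,0,0,0,-2,0],[0,0,0,1,0,-2,0],[0,0,0,1.5,0,-2,0],[0,0,0,1.5,0,-2,0],[0,0,0,1.5,0,-2,0],[0,0,0,1,0,-1,0],[0,0,0,0,0,0,0],[0,0,0,0,0,0,0]]'
python3 - <<'E'
from h import *
S,T=cam("side"),cam("top"); o=env.observe(); print(o["position"].round(),o["t"])
b=[541.4,256,9]; print(proj(S,[b,np.add(b,[0,0,148])]).round(),proj(T,[b,np.add(b,[0,0,148])]).round())
a=cv2.resize(S["image"][60:300,220:460],None,fx=1.66,fy=1.66)
c=cv2.resize(T["image"][100:340,60:300],None,fx=1.66,fy=1.66)
cv2.imwrite('pics/end.png',np.hstack([a,c])[:,:,::-1])
E
```

```text
t: 16.65
position: [542.7, 253.8, 73.7]
tool_rot: [-0.379, 0.505, 0.731, 0.26]
force: [0.1, -0.4, 0.6]
finger_gap: 0.998
grip_force: 0.0
t: 17.32
position: [582.4, 149.7, 152.2]
tool_rot: [-0.379, 0.505, 0.731, 0.26]
force: [-0.2, 0.6, -0.6]
finger_gap: 1.002
grip_force: 0.0
t: 17.98
position: [600.8, 102.2, 267.9]
tool_rot: [-0.379, 0.505, 0.731, 0.26]
force: [-0.6, -0.2, -0.5]
finger_gap: 1.001
grip_force: 0.0
[600. 103. 267.] 18.0833
[[319. 191.]
 [318. 114.]] [[166. 223.]
 [129. 211.]]
```

View pics/end.png

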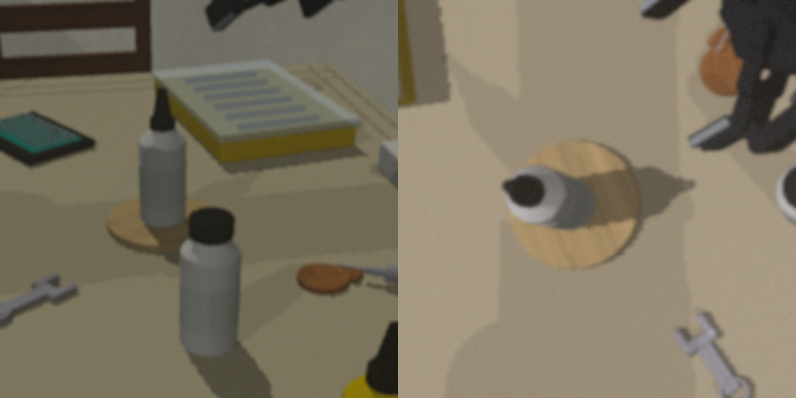

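The bottle stands upright at the board's centre: the tip is at top (128,212), predicted (129,211). The flat bottle hasn't moved and the gripper is clear, so I'm handing in.

```bash
python3 -c "
from cell import job; print(job.finish_job())"
```

```text
the job is handed in; nothing more can be done
None
```

I handed the job in at about 18 s: the glue bottle was held about 43° nozzle-down for over 1.2 s and now stands upright within a few mm of the left board's centre, with the flat-capped bottle untouched; the hand-in gave no verdict.

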